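# Close up the spice chest

## Task

The wooden spice chest on the kitchen counter has been left open. With closed fingertips, gently push both of its drawers fully home and push its sliding lid fully shut, in any order. Only push: do not touch the spice tins, which must stay standing in their drawers, and leave everything else on the counter where it is.

Things in the scene. Friction and masses are not known exactly. Their poses are not given: they have to be found in the camera images.
- chest: Spice chest of brown wood, 260 mm wide (its y), 170 mm deep (its x), 106 mm high with its lid on; it is heavy and does not shift. Origin: centre of its underside, on the counter. Its x axis points from the drawer fronts to its back, its y axis to its left end (the side to which the lid slides open), z up. At yaw 0 the drawer fronts face the robot (-x). Under the lid is a shallow tray of packets.
- left_drawer (a joint): How far the left drawer (at the +y half of the chest) is pulled out towards the chest's -x, in m: 0 shut against its stop, 0.11 fully out; starts at 0.05 to 0.10. It slides along the chest's x axis with about 1.5 N of friction, no spring, and stays where it is left.
- right_drawer (a joint): The same for the right drawer (at the -y half of the chest).
- left_drawer_face (a point): Point on the vertical centre line of the outer (robot-side) face of the left drawer's pale plain front panel, 46 mm above the counter; moves with the drawer, axes as the chest's. The panel is 122 mm wide (y), 12 mm thick, and spans 6 to 66 mm above the counter; no handle. When the drawer is shut this face stands 97 mm in front of the chest's origin (chest x = -0.097, y = 0.062).
- right_drawer_face (a point): The same point on the right drawer's front panel (shut: chest x = -0.097, y = -0.062).
- lid (a joint): How far the dark sliding lid is open, in m, along the chest's +y: 0 shut against its stop, 0.11 fully open; starts at 0.05 to 0.10. About 2 N of friction, no spring, stays where it is left.
- lid_face (a point): Centre of the outer (+y) face of the lid's end board, 88 mm above the counter; moves with the lid, axes as the chest's. The end board is 176 mm long (chest x), 14 mm thick, and spans 70 to 106 mm above the counter; the lid's top, 106 mm up, is flat. When the lid is shut this face is at chest x = 0, y = 0.144; push it towards the chest's -y.
- red_tin: Red spice tin with a steel cap, 31 mm across, 46 mm high, standing loose in the pulled-out part of the left drawer, between its front and the chest. Origin: centre of its underside, 13 mm above the counter.
- green_tin: Green spice tin of the same size, standing loose in the pulled-out part of the right drawer.
- salt: White shaker, 46 mm across, 72 mm high, on the counter to the right of the chest. Origin: centre of its underside (as for all that follow).
- pepper: Grey shaker of the same shape, nearby.
- cruet: Glass oil cruet with cork, 76 mm across, 150 mm high, right of the chest. (Also on the counter, heavy and all outside the work: a yellow mortar and a utensil crock 285 mm high at the far right, a yellow jar at the back left, a board lying behind the chest, and a hob with a kettle 220 mm high at the left.)
Things that resemble listed ones, but are neither listed nor needed, are in the scene too. What is shaped like the green_tin but blue or purple is not meant.

How it is judged:
At the end, for the whole second after the job is handed in: Both drawers and the lid are within 5 mm of their shut stops, and each tin still stands upright (within 0.3 rad), at rest, in its own drawer (value of joint each of left_drawer, right_drawer, lid below 0.005 m and x of red_tin in the frame of left_drawer_face between 0.01 and 0.165 m and angle between each of red_tin, green_tin's own z axis and vertical below 0.3 rad and z of red_tin in the frame of left_drawer_face below -0.02 m and x of green_tin in the frame of right_drawer_face between 0.01 and 0.165 m and z of green_tin in the frame of right_drawer_face below -0.02 m and linear speed of each of red_tin, green_tin below 0.02 m/s); the robot touches nothing.
It fails at once if a spice tin is touched with more than 2 N, knocked over or lifted (contact force between the fingers and red_tin above 2 N or angle between any of red_tin, green_tin's own z axis and vertical above 0.5 rad or height (world z) of any of red_tin, green_tin above 0.035 m or contact force between the fingers and green_tin above 2 N).
It fails at once if something else on the counter is moved by more than 20 mm or tipped (distance of any of salt, pepper, cruet from where it was at the start of the episode above 0.02 m or angle between any of salt, pepper, cruet's own z axis and vertical above 0.35 rad).
It fails at once if a drawer or the lid is squeezed or forced with more than 60 N (contact force between the fingers and chest above 60 N).
It also fails if it takes over 58 s, if anything falls off the work surface, if the arm or the gripper's body presses on something with over 40 N, if the wrist force passes 120 N, or if a joint passes its speed limit or range.

## Robot

A 6-joint arm with a two-finger parallel gripper is mounted at the origin on the work surface. World frame = base frame: x ahead of the robot, y to its left, z up, the work surface at z = 0. Lengths are in m, angles in rad, forces in N, time in s.
With the tool pointing down it reaches from about 0.35 to 0.85 m from the base axis. Payload 8.1 kg.
Tool frame: the origin (TCP) lies at the very end of the fingers, on their centre line; the grasp point (between the pads) lies 19 mm behind it (arm.tcp_to_grasp is the z of the grasp point in the tool frame, in m); z points along the fingers, y is the line along which they close (so a half turn about z gives the same grasp; the last joint's range is limited). The gripper opens to 85 mm and grips with 20 to 120 N. Pads are 22 mm wide; open, the fingers measure 114 mm over their backs; the gripper's body (76 mm by 85 mm) begins 54 mm behind the grasp point. The pads swing forward as they close: fully open they stand 13 mm farther back than shut.
Start: joints at [1.216, 0.13, 1.488, -0, 1.523, -0.085], TCP at [0.16, 0.578, 0.231] pointing down, gripper open.
Joint ranges: [-2.96, 2.96], [-0.89, 2.26], [0.02, 2.5], [-1.34, 4.48], [0, 2.73], [-2.66, 2.66]. Speed limits (rad/s): [2.39, 2.39, 2.79, 3.14, 3.14, 3.14].

## Interface

Orientations are given as a unit quaternion [x, y, z, w].
In Python, from station import telemetry, vision, close_job, arm gives the robot as it stands. The module is installed in compiled form; this text tells all that it offers.
- The arm moves only by the tool play_rows, never from a script. Its argument "increments" is a list of rows, each an object with "linear": the shift along the tool's x, y, z in m, a list of three; "rotation": the turn, a rotation vector about the tool's x, y, z in rad, a list of three. A call has 1 to 5 rows; each row is the pose to reach, as a shift and turn from the pose commanded when the call began, along the tool's axes at that moment; what a row does not reach only later rows make up. A row lasts 1/12 s, in which the tool goes at most 41.7 mm and 7.16 degrees, less where a joint would pass 70% of its speed; a pose out of reach is approached as far as the arm can. A call with a gripper value outside its range is refused whole. "hand" is the opening, from 0 (shut) to 1 (fully open), set as the call begins (left out, the last holds). The fingers move at their own pace and stop on an object; the grip force is fixed at half the most. Time passes only in rows, so rows that repeat a pose let the fingers close. It gives the time, the measured TCP pose, the force, the opening and the grip force at its end, in the units of the state.
- telemetry.read_state(): the state, without advancing time (a new reading comes with each control period).
- vision.grab_frame(name): name is "scene" or "top" or "wrist"; returns a dict with "pixels" (480x640x3 uint8, blue, green, red), "camera_matrix" (3x3 intrinsics, pixels), "cam_to_world" (4x4, takes a point from camera to world coordinates); the wrist camera has in their place "tool_from_camera" (4x4, takes a point from camera to tool coordinates, whose origin is the TCP and whose axes are the flange's). Camera axes: x right, y down, z forward; pixel columns grow to the right and rows downward; lengths in m; the calibration is good to about 2 mm. A picture is of the moment at which its call begins: read the wrist's pose just before it. There is no depth.
- close_job(): hands the job in; it is judged then, once.
The state is a dict: "clock": time; "q": joint angles; "joint_vel": joint speeds; "joint_efforts": joint torques, N m; "tcp_pos": TCP position; "tool_rot": TCP orientation; "wrist_force": force on the tool from outside, world axes, zero at the start; "moment": the same for the moment, N m; "opening": finger opening in m; "finger_force": force on a finger pad.
Only numpy, scipy, OpenCV 4.12 (cv2) and the standard library are available. Lean on these libraries where they do the work, as an engineer would, in place of code of your own. Each camera call takes 0.05 s, during which the arm holds its last target. There are 200 camera calls.

## Working session

There is one attempt and no reset: what is moved stays moved. The work goes in short steps, Python scripts to look and compute and a tool call to move; the robot and the scene stay as the last step left them, time stands still between calls to the robot, and variables do not carry over. Pictures are saved under pics/ and viewed, at most 10 in all, crops included, and the job is handed in when it is done.

Besides the shell and the picture viewer there is one more tool, called after "Call:" as name(argument=value, ...) on one line, values as JSON. play_rows: Moves the arm, as the interface text tells. Its arguments: {"type":"object","properties":{"increments":{"type":"array","items":{"type":"object","properties":{"linear":{"type":"array","items":{"type":"number"}},"rotation":{"type":"array","items":{"type":"number"}}}}},"hand":{"type":"number"}},"required":["increments"]}

```bash
mkdir -p pics; python3 - <<'E'
from station import telemetry, vision
import cv2,pickle
s=telemetry.read_state(); print(s['clock'],s['tcp_pos'],s['tool_rot'],s['opening'])
for n in('top','scene'):
    f=vision.grab_frame(n); cv2.imwrite(f'pics/{n}0.png',f['pixels']); pickle.dump(f,open(f'{n}0.pkl','wb'))
    print(n,f['camera_matrix'].tolist(),f['cam_to_world'].round(3).tolist())
E
```

```text
0.0 [0.15972393 0.57779947 0.23026022] [ 1.34513969e-01  9.90911296e-01 -8.68097050e-04 -2.06461193e-04] 0.08540129734577259
top [[525.9417232454085, 0.0, 326.4682370845617], [0.0, 525.9417232454085, 241.30100158430156], [0.0, 0.0, 1.0]] [[0.038, -0.979, 0.2, 0.396], [-0.999, -0.037, 0.008, -0.147], [-0.0, -0.2, -0.98, 0.967], [0.0, 0.0, 0.0, 1.0]]
scene [[564.4509141417146, 0.0, 316.1512122485434], [0.0, 564.4509141417146, 231.13341587964868], [0.0, 0.0, 1.0]] [[-0.74, 0.529, -0.415, 0.934], [0.672, 0.596, -0.44, 0.243], [0.015, -0.605, -0.796, 0.807], [0.0, 0.0, 0.0, 1.0]]
```

View pics/top0.png

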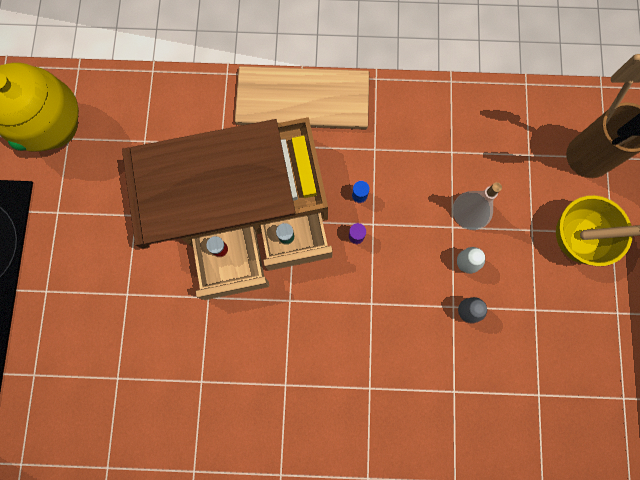

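View pics/scene0.png

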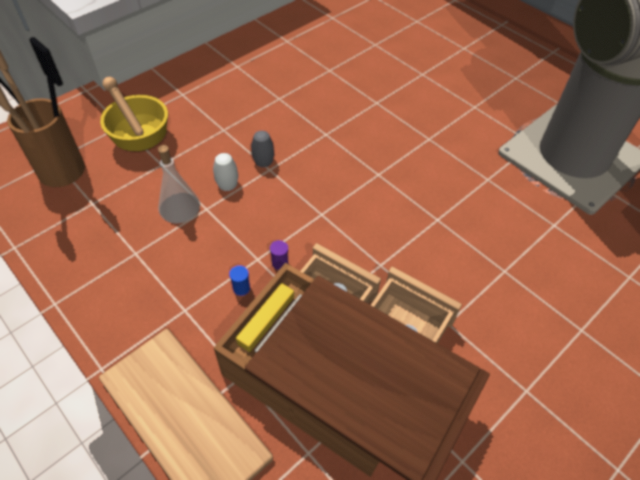

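Top view: the chest is at about (225,180), with the lid slid left (its end edge runs (123,160)–(137,243)). The left drawer front is at (230,290) and the right one at (298,258). The red tin is at (216,245) and the green tin at (286,232). The look-alikes are the blue (361,191) and purple (357,233) tins on the counter, which aren't wanted. I'll check the chest in a close crop.

```bash
python3 - <<'E'
import cv2
i=cv2.imread('pics/top0.png')[110:305,110:345]
cv2.imwrite('pics/crop0.png',cv2.resize(i,None,fx=3,fy=3,interpolation=cv2.INTER_CUBIC))
E
```

```text
(no output)
```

View pics/crop0.png

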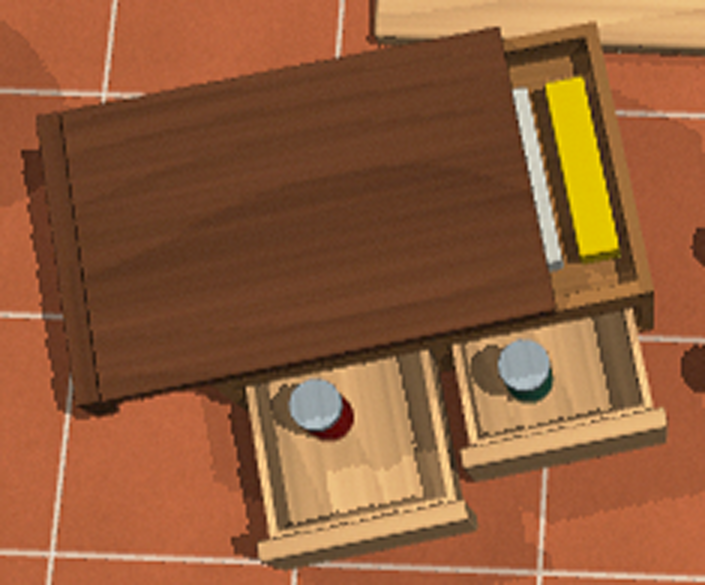

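The crop shows these corners (crop px): lid end board outer top (37,117) and (82,405), left panel outer top edge (261,559)–(468,520), right panel (464,468)–(665,433). Both tins stand clear of the fronts.

```bash
python3 - <<'E'
import pickle,numpy as np
from scipy.optimize import least_squares
f=pickle.load(open('top0.pkl','rb'));K=f['camera_matrix'];T=f['cam_to_world']
px=np.array([[37,117],[82,405],[261,559],[468,520],[464,468],[665,433]])/3+110
def tf(p,P):
    c,s=np.cos(p[2]),np.sin(p[2]);return np.c_[p[0]+c*P[:,0]-s*P[:,1],p[1]+s*P[:,0]+c*P[:,1],P[:,2]]
def pts(p):
    l,r,d=p[3:]
    return tf(p,np.array([[.088,.144+d,.106],[-.088,.144+d,.106],[-.097-l,.123,.066],[-.097-l,.001,.066],[-.097-r,-.001,.066],[-.097-r,-.123,.066]]))
def proj(X):
    c=(X-T[:3,3])@T[:3,:3];u=c@K.T;return u[:,:2]/u[:,2:]
def ray(uv,z):
    d=T[:3,:3]@np.linalg.solve(K,[*uv,1]);return (T[:3,3]+d*(z-T[2,3])/d[2])
# chest body: right end top rim corners (crop 597,25),(652,295): y=-.13, z~.1
def res(p):
    R=tf(p,np.array([[.085,-.13,.1],[-.085,-.13,.1]]))
    o=np.array([[597,25],[652,293]])/3+110
    return np.r_[(proj(pts(p))-px).ravel(),(proj(R)-o).ravel()]
s=least_squares(res,[.5,.05,-.15,.08,.06,.08],loss='soft_l1');p=s.x
print(p.round(4));print(s.fun.round(1))
l,r,d=p[3:];print('faces',tf(p,np.array([[-.097-l,.062,.046],[-.097-r,-.062,.046],[0,.144+d,.088],[-.097,.062,.046],[-.097,-.062,.046],[0,.144,.088]])).round(4))
for n,c in (('red',(317,405)),('green',(525,364))): print(n,ray(np.array(c)/3+110,.059).round(3))
E
```

```text
[0.6841 0.0055 0.239  0.0885 0.0607 0.0535]
[ 1.1 -0.3 -0.8  1.4 -1.6  0.7 -0.4 -0.4 -0.8  1.   1.2 -1.2  0.2 -1.7
  1.2 -0. ]
faces [[ 0.4892  0.0218  0.046 ]
 [ 0.5456 -0.0921  0.046 ]
 [ 0.6374  0.1974  0.088 ]
 [ 0.5752  0.0428  0.046 ]
 [ 0.6046 -0.0777  0.046 ]
 [ 0.65    0.1454  0.088 ]]
red [0.568 0.055 0.059]
green [ 0.597 -0.065  0.059]
```

Call:
play_rows(hand=0, increments=[{"linear": [-0.024,-0.023,-0.004],"rotation": [0,0,-0.1]},{"linear": [-0.048,-0.046,-0.008],"rotation": [0,0,-0.2]},{"linear": [-0.072,-0.069,-0.012],"rotation": [0,0,-0.3]},{"linear": [-0.096,-0.092,-0.016],"rotation": [0,0,-0.4]},{"linear": [-0.12,-0.115,-0.02],"rotation": [0,0,-0.51]}])

```text
clock: 0.52
tcp_pos: [0.2451, 0.4339, 0.2509]
tool_rot: [-0.122, 0.992, -0.0, -0.0]
wrist_force: [0.5, 0.8, 0.1]
opening: 0.0255
finger_force: 0.0
```

```bash
cat >h.py <<'E'
from station import telemetry
import numpy as np
from scipy.spatial.transform import Rotation as R
def show():
    s=telemetry.read_state();M=R.from_quat(s['tool_rot']);C=R.from_euler('z',.239)
    p=C.inv().apply(np.array(s['tcp_pos'])-[.6841,.0055,0])
    print('t',s['clock'],'tcp',np.round(s['tcp_pos'],4),'chest',p.round(4),'F',np.round(s['wrist_force'],1),'open',round(s['opening'],3))
    print('axes in chest (cols x,y,z)',(C.inv()*M).as_matrix().round(3).tolist(),'q',np.round(s['q'],2))
if __name__=='__main__':show()
E
python3 h.py
```

```text
t 0.5167 tcp [0.2451 0.4339 0.2509] chest [-0.3251  0.5202  0.2509] F [0.5 0.8 0.1] open 0.026
axes in chest (cols x,y,z) [[-1.0, -0.007, -0.001], [-0.007, 1.0, -0.001], [0.001, -0.001, -1.0]] q [ 0.95 -0.15  1.73 -0.    1.56 -0.86]
```

Call:
play_rows(increments=[{"linear": [-0.006,-0.035,0]},{"linear": [-0.012,-0.07,0]},{"linear": [-0.018,-0.105,0]},{"linear": [-0.024,-0.14,0]},{"linear": [-0.03,-0.175,0]}])

```text
$.increments[0]: bad value
```

Call:
play_rows(increments=[{"linear": [-0.01,-0.035,0.005]},{"linear": [-0.02,-0.07,0.01]},{"linear": [-0.03,-0.105,0.015]},{"linear": [-0.04,-0.14,0.02]},{"linear": [-0.045,-0.175,0.03]}])

```text
$.increments[0]: bad value
```

Call:
play_rows(increments=[{"linear": [-0.003,-0.03,0.02]},{"linear": [-0.005,-0.06,0.04]},{"linear": [-0.008,-0.09,0.06]},{"linear": [-0.01,-0.108,0.09]},{"linear": [-0.01,-0.108,0.11]}])

```text
$.increments[0]: bad value
```

```bash
python3 h.py
```

```text
t 0.5167 tcp [0.2451 0.4339 0.2509] chest [-0.3251  0.5202  0.2509] F [0.5 0.8 0.1] open 0.026
axes in chest (cols x,y,z) [[-1.0, -0.007, -0.001], [-0.007, 1.0, -0.001], [0.001, -0.001, -1.0]] q [ 0.95 -0.15  1.73 -0.    1.56 -0.86]
```

Rotation must be given in every row.

Call:
play_rows(increments=[{"linear": [-0.006,-0.035,0],"rotation": [0,0,0]},{"linear": [-0.012,-0.07,0],"rotation": [0,0,0]},{"linear": [-0.018,-0.105,0],"rotation": [0,0,0]},{"linear": [-0.024,-0.14,0],"rotation": [0,0,0]},{"linear": [-0.03,-0.175,0],"rotation": [0,0,0]}])

```text
clock: 0.93
tcp_pos: [0.3157, 0.271, 0.2509]
tool_rot: [-0.12, 0.993, -0.0, -0.0]
wrist_force: [0.2, 1.1, -0.1]
opening: 0.0001
finger_force: 0.0
```

Call:
play_rows(increments=[{"linear": [-0.01,-0.035,0.005],"rotation": [0,0,0]},{"linear": [-0.02,-0.07,0.01],"rotation": [0,0,0]},{"linear": [-0.03,-0.105,0.015],"rotation": [0,0,0]},{"linear": [-0.04,-0.14,0.02],"rotation": [0,0,0]},{"linear": [-0.045,-0.175,0.03],"rotation": [0,0,0]}])

```text
clock: 1.35
tcp_pos: [0.4022, 0.1117, 0.2218]
tool_rot: [-0.12, 0.993, 0.0, 0.001]
wrist_force: [0.9, 0.8, 0.4]
opening: 0.0001
finger_force: 0.0
```

Call:
play_rows(increments=[{"linear": [-0.003,-0.03,0.02],"rotation": [0,0,0]},{"linear": [-0.005,-0.06,0.04],"rotation": [0,0,0]},{"linear": [-0.008,-0.09,0.06],"rotation": [0,0,0]},{"linear": [-0.01,-0.108,0.09],"rotation": [0,0,0]},{"linear": [-0.01,-0.108,0.11],"rotation": [0,0,0]}])

```text
clock: 1.77
tcp_pos: [0.4363, 0.0077, 0.109]
tool_rot: [-0.118, 0.993, -0.0, -0.001]
wrist_force: [0.3, -0.3, 0.2]
opening: -0.0002
finger_force: 0.0
```

```bash
python3 h.py
```

```text
t 1.7667 tcp [0.4363 0.0077 0.109 ] chest [-0.2402  0.0608  0.109 ] F [ 0.3 -0.3  0.2] open -0.0
axes in chest (cols x,y,z) [[-1.0, 0.002, -0.001], [0.002, 1.0, -0.001], [0.001, -0.001, -1.0]] q [-0.1  -0.23  2.07 -0.    1.31 -1.91]
```

Call:
play_rows(increments=[{"linear": [0,0,0.02],"rotation": [0,0,0]},{"linear": [0,0,0.04],"rotation": [0,0,0]},{"linear": [0,0,0.061],"rotation": [0,0,0]},{"linear": [-0.01,0,0.061],"rotation": [0,0,0]},{"linear": [-0.02,0,0.061],"rotation": [0,0,0]}])

```text
clock: 2.18
tcp_pos: [0.4537, 0.0157, 0.0479]
tool_rot: [-0.12, 0.993, 0.0, -0.002]
wrist_force: [0.7, 0.7, 0.5]
opening: -0.0002
finger_force: 0.0
```

Call:
play_rows(increments=[{"linear": [-0.008,0,0],"rotation": [0,0,0]},{"linear": [-0.014,0,0],"rotation": [0,0,0]},{"linear": [-0.018,0,0],"rotation": [0,0,0]},{"linear": [-0.022,0,0],"rotation": [0,0,0]},{"linear": [-0.026,0,0],"rotation": [0,0,0]}])

```text
clock: 2.6
tcp_pos: [0.4811, 0.0218, 0.0504]
tool_rot: [-0.12, 0.993, -0.0, -0.0]
wrist_force: [-2.4, -0.9, 0.9]
opening: 0.0001
finger_force: 0.9
```

Call:
play_rows(increments=[{"linear": [-0.004,0,0],"rotation": [0,0,0]},{"linear": [-0.008,0,0],"rotation": [0,0,0]},{"linear": [-0.012,0,0],"rotation": [0,0,0]},{"linear": [-0.016,0,0],"rotation": [0,0,0]},{"linear": [-0.02,0,0],"rotation": [0,0,0]}])

```text
clock: 3.02
tcp_pos: [0.5008, 0.0267, 0.0503]
tool_rot: [-0.12, 0.993, 0.0, -0.0]
wrist_force: [-3.3, 0.7, 0.7]
opening: 0.0001
finger_force: 0.8
```

```bash
python3 - <<'E'
import h,cv2
from station import vision
h.show()
f=vision.grab_frame('top');cv2.imwrite('pics/t1.png',cv2.resize(f['pixels'][110:305,110:345],None,fx=2.5,fy=2.5))
E
```

```text
t 3.0167 tcp [0.5008 0.0267 0.0503] chest [-0.1731  0.064   0.0503] F [-3.3  0.7  0.7] open 0.0
axes in chest (cols x,y,z) [[-1.0, -0.001, -0.0], [-0.001, 1.0, 0.0], [0.0, 0.0, -1.0]] q [-0.05  0.04  1.93  0.    1.17 -1.86]
```

View pics/t1.png

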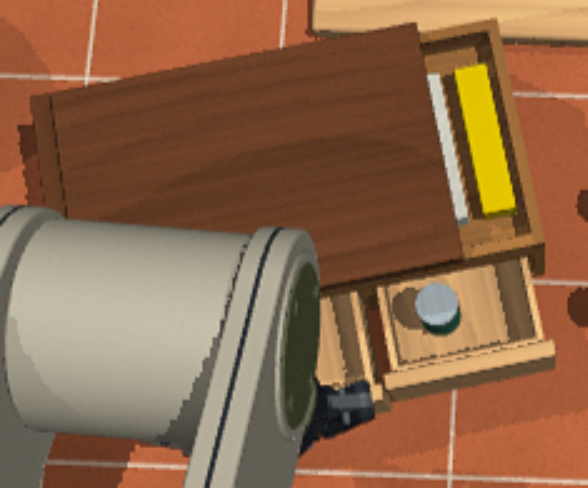

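The picture shows the fingers pushing the left front and the green tin standing undisturbed at (437,305). I'll carry on.

Call:
play_rows(increments=[{"linear": [-0.004,0,0],"rotation": [0,0,0]},{"linear": [-0.008,0,0],"rotation": [0,0,0]},{"linear": [-0.012,0,0],"rotation": [0,0,0]},{"linear": [-0.016,0,0],"rotation": [0,0,0]},{"linear": [-0.02,0,0],"rotation": [0,0,0]}])

```text
clock: 3.48
tcp_pos: [0.5202, 0.0314, 0.0502]
tool_rot: [-0.12, 0.993, 0.0, -0.0]
wrist_force: [-2.2, 0.2, 0.4]
opening: 0.0003
finger_force: 0.8
```

Call:
play_rows(increments=[{"linear": [-0.004,0,0],"rotation": [0,0,0]},{"linear": [-0.008,0,0],"rotation": [0,0,0]},{"linear": [-0.012,0,0],"rotation": [0,0,0]},{"linear": [-0.016,0,0],"rotation": [0,0,0]},{"linear": [-0.02,0,0],"rotation": [0,0,0]}])

```text
clock: 3.9
tcp_pos: [0.5397, 0.0362, 0.0502]
tool_rot: [-0.12, 0.993, 0.0, -0.0]
wrist_force: [-1.9, 0.3, -0.1]
opening: 0.0001
finger_force: 0.8
```

Call:
play_rows(increments=[{"linear": [-0.003,0,0],"rotation": [0,0,0]},{"linear": [-0.006,0,0],"rotation": [0,0,0]},{"linear": [-0.009,0,0],"rotation": [0,0,0]},{"linear": [-0.012,0,0],"rotation": [0,0,0]},{"linear": [-0.014,0,0],"rotation": [0,0,0]}])

```text
clock: 4.32
tcp_pos: [0.5533, 0.0395, 0.0503]
tool_rot: [-0.12, 0.993, -0.0, 0.0]
wrist_force: [-1.4, 0.4, 0.4]
opening: 0.0001
finger_force: 0.8
```

```bash
python3 h.py
```

```text
t 4.3167 tcp [0.5533 0.0395 0.0503] chest [-0.119   0.064   0.0503] F [-1.4  0.4  0.4] open 0.0
axes in chest (cols x,y,z) [[-1.0, -0.001, 0.0], [-0.001, 1.0, -0.0], [-0.0, -0.0, -1.0]] q [-0.02  0.17  1.79 -0.    1.18 -1.83]
```

Slow steps now, until the force rises.

Call:
play_rows(increments=[{"linear": [-0.002,0,0],"rotation": [0,0,0]},{"linear": [-0.004,0,0],"rotation": [0,0,0]},{"linear": [-0.006,0,0],"rotation": [0,0,0]},{"linear": [-0.007,0,0],"rotation": [0,0,0]},{"linear": [-0.008,0,0],"rotation": [0,0,0]}])

```text
clock: 4.73
tcp_pos: [0.5609, 0.0413, 0.0503]
tool_rot: [-0.12, 0.993, -0.0, 0.0]
wrist_force: [-2.6, 0.6, 0.6]
opening: 0.0
finger_force: 0.8
```

Call:
play_rows(increments=[{"linear": [-0.001,0,0],"rotation": [0,0,0]},{"linear": [-0.002,0,0],"rotation": [0,0,0]},{"linear": [-0.003,0,0],"rotation": [0,0,0]}])

```text
clock: 4.98
tcp_pos: [0.5637, 0.042, 0.0503]
tool_rot: [-0.12, 0.993, -0.0, -0.0]
wrist_force: [-1.8, 1.0, -0.8]
opening: 0.0001
finger_force: 0.8
```

Call:
play_rows(increments=[{"linear": [-0.001,0,0],"rotation": [0,0,0]},{"linear": [-0.002,0,0],"rotation": [0,0,0]},{"linear": [-0.003,0,0],"rotation": [0,0,0]}])

```text
clock: 5.23
tcp_pos: [0.5667, 0.0427, 0.0503]
tool_rot: [-0.12, 0.993, -0.0, 0.0]
wrist_force: [-1.7, 0.5, 0.3]
opening: -0.0003
finger_force: 0.8
```

```bash
python3 h.py
```

```text
t 5.2333 tcp [0.5667 0.0427 0.0503] chest [-0.1053  0.064   0.0503] F [-1.7  0.5  0.3] open -0.0
axes in chest (cols x,y,z) [[-1.0, -0.001, 0.0], [-0.001, 1.0, -0.0], [-0.0, -0.0, -1.0]] q [-0.01  0.21  1.75 -0.    1.19 -1.83]
```

Call:
play_rows(increments=[{"linear": [-0.001,0,0],"rotation": [0,0,0]},{"linear": [-0.002,0,0],"rotation": [0,0,0]},{"linear": [-0.002,0,0],"rotation": [0,0,0]}])

```text
clock: 5.48
tcp_pos: [0.5673, 0.0429, 0.0502]
tool_rot: [-0.12, 0.993, -0.0, -0.002]
wrist_force: [-9.3, -1.4, 7.1]
opening: -0.0003
finger_force: 4.7
```

Call:
play_rows(increments=[{"linear": [-0.001,0,0],"rotation": [0,0,0]},{"linear": [-0.002,0,0],"rotation": [0,0,0]},{"linear": [-0.002,0,0],"rotation": [0,0,0]}])

```text
clock: 5.73
tcp_pos: [0.5673, 0.0429, 0.0497]
tool_rot: [-0.12, 0.993, -0.0, -0.004]
wrist_force: [-17.9, -4.0, 12.1]
opening: 0.0001
finger_force: 9.5
```

The force climbs with no further motion, so the left drawer is against its stop. I'll back off and move to the right drawer.

Call:
play_rows(increments=[{"linear": [0.02,0,0],"rotation": [0,0,0]},{"linear": [0.05,0,0],"rotation": [0,0,0]},{"linear": [0.08,0,0],"rotation": [0,0,0]},{"linear": [0.1,-0.01,0],"rotation": [0,0,0]},{"linear": [0.1,-0.04,0],"rotation": [0,0,0]}])

```text
clock: 6.15
tcp_pos: [0.478, -0.0171, 0.0486]
tool_rot: [-0.121, 0.993, 0.001, -0.002]
wrist_force: [-0.2, 0.1, -0.5]
opening: 0.0001
finger_force: 0.0
```

Call:
play_rows(increments=[{"linear": [0,-0.03,0],"rotation": [0,0,0]},{"linear": [0,-0.06,0],"rotation": [0,0,0]},{"linear": [0,-0.086,0],"rotation": [0,0,0]},{"linear": [-0.01,-0.086,0],"rotation": [0,0,0]},{"linear": [-0.018,-0.086,0],"rotation": [0,0,0]}])

```text
clock: 6.57
tcp_pos: [0.5219, -0.1, 0.0508]
tool_rot: [-0.118, 0.993, -0.0, 0.001]
wrist_force: [0.6, 0.8, 0.1]
opening: 0.0
finger_force: 0.0
```

```bash
python3 h.py
```

```text
t 6.5667 tcp [ 0.5219 -0.1     0.0508] chest [-0.1826 -0.0641  0.0508] F [0.6 0.8 0.1] open 0.0
axes in chest (cols x,y,z) [[-1.0, 0.002, 0.001], [0.002, 1.0, -0.001], [-0.001, -0.001, -1.0]] q [-0.29  0.11  1.85 -0.    1.18 -2.09]
```

Call:
play_rows(increments=[{"linear": [-0.004,0,0],"rotation": [0,0,0]},{"linear": [-0.008,0,0],"rotation": [0,0,0]},{"linear": [-0.012,0,0],"rotation": [0,0,0]},{"linear": [-0.016,0,0],"rotation": [0,0,0]},{"linear": [-0.02,0,0],"rotation": [0,0,0]}])

```text
clock: 6.98
tcp_pos: [0.5401, -0.0927, 0.0501]
tool_rot: [-0.12, 0.993, 0.0, -0.0]
wrist_force: [-1.6, 0.4, 1.3]
opening: -0.0001
finger_force: 0.8
```

Call:
play_rows(increments=[{"linear": [-0.004,0,0],"rotation": [0,0,0]},{"linear": [-0.008,0,0],"rotation": [0,0,0]},{"linear": [-0.012,0,0],"rotation": [0,0,0]},{"linear": [-0.016,0,0],"rotation": [0,0,0]},{"linear": [-0.02,0,0],"rotation": [0,0,0]}])

```text
clock: 7.4
tcp_pos: [0.5598, -0.0885, 0.0501]
tool_rot: [-0.12, 0.993, 0.0, -0.0]
wrist_force: [-0.5, 0.2, -0.0]
opening: -0.0001
finger_force: 0.8
```

Call:
play_rows(increments=[{"linear": [-0.004,0,0],"rotation": [0,0,0]},{"linear": [-0.008,0,0],"rotation": [0,0,0]},{"linear": [-0.012,0,0],"rotation": [0,0,0]},{"linear": [-0.015,0,0],"rotation": [0,0,0]},{"linear": [-0.018,0,0],"rotation": [0,0,0]}])

```text
clock: 7.82
tcp_pos: [0.5775, -0.0843, 0.0503]
tool_rot: [-0.12, 0.993, -0.0, -0.0]
wrist_force: [-1.9, 0.5, -0.1]
opening: -0.0
finger_force: 0.8
```

Call:
play_rows(increments=[{"linear": [-0.003,0,0],"rotation": [0,0,0]},{"linear": [-0.006,0,0],"rotation": [0,0,0]},{"linear": [-0.009,0,0],"rotation": [0,0,0]},{"linear": [-0.011,0,0],"rotation": [0,0,0]},{"linear": [-0.013,0,0],"rotation": [0,0,0]}])

```text
clock: 8.23
tcp_pos: [0.59, -0.0813, 0.0503]
tool_rot: [-0.12, 0.993, -0.0, 0.0]
wrist_force: [-1.8, 0.6, -1.0]
opening: -0.0
finger_force: 0.8
```

```bash
python3 h.py
```

```text
t 8.2333 tcp [ 0.59   -0.0813  0.0503] chest [-0.112  -0.062   0.0503] F [-1.8  0.6 -1. ] open -0.0
axes in chest (cols x,y,z) [[-1.0, -0.001, 0.0], [-0.001, 1.0, -0.0], [-0.0, -0.0, -1.0]] q [-0.22  0.27  1.67 -0.    1.2  -2.03]
```

Call:
play_rows(increments=[{"linear": [-0.002,0,0],"rotation": [0,0,0]},{"linear": [-0.003,0,0],"rotation": [0,0,0]},{"linear": [-0.004,0,0],"rotation": [0,0,0]},{"linear": [-0.005,0,0],"rotation": [0,0,0]},{"linear": [-0.006,0,0],"rotation": [0,0,0]}])

```text
clock: 8.65
tcp_pos: [0.5956, -0.0799, 0.0503]
tool_rot: [-0.12, 0.993, -0.0, -0.0]
wrist_force: [-1.7, 0.5, -0.1]
opening: 0.0003
finger_force: 0.8
```

Call:
play_rows(increments=[{"linear": [-0.001,0,0],"rotation": [0,0,0]},{"linear": [-0.002,0,0],"rotation": [0,0,0]},{"linear": [-0.003,0,0],"rotation": [0,0,0]}])

```text
clock: 8.9
tcp_pos: [0.5977, -0.0794, 0.0503]
tool_rot: [-0.12, 0.993, -0.0, -0.001]
wrist_force: [-11.5, -3.0, 7.1]
opening: 0.0004
finger_force: 5.6
```

```bash
python3 h.py
```

```text
t 8.9 tcp [ 0.5977 -0.0794  0.0503] chest [-0.104  -0.062   0.0503] F [-11.5  -3.    7.1] open 0.0
axes in chest (cols x,y,z) [[-1.0, -0.001, -0.002], [-0.001, 1.0, 0.0], [0.002, 0.0, -1.0]] q [-0.22  0.29  1.64 -0.    1.21 -2.03]
```

Call:
play_rows(increments=[{"linear": [0.02,0,0],"rotation": [0,0,0]},{"linear": [0.05,0.01,0],"rotation": [0,0,0]},{"linear": [0.07,0.02,-0.03],"rotation": [0,0,0]},{"linear": [0.07,0.03,-0.06],"rotation": [0,0,0]},{"linear": [0.07,0.05,-0.09],"rotation": [0,0,0]}])

```text
clock: 9.32
tcp_pos: [0.5174, -0.0482, 0.1409]
tool_rot: [-0.119, 0.993, -0.0, -0.0]
wrist_force: [1.1, -0.1, 0.8]
opening: 0.0002
finger_force: 0.0
```

Call:
play_rows(increments=[{"linear": [-0.005,0.03,-0.01],"rotation": [0,0,0]},{"linear": [-0.015,0.06,-0.02],"rotation": [0,0,0]},{"linear": [-0.03,0.09,-0.03],"rotation": [0,0,0]},{"linear": [-0.045,0.12,-0.04],"rotation": [0,0,0]},{"linear": [-0.06,0.15,-0.04],"rotation": [0,0,0]}])

```text
clock: 9.73
tcp_pos: [0.5432, 0.1145, 0.1838]
tool_rot: [-0.12, 0.993, 0.0, 0.003]
wrist_force: [0.9, -0.5, 0.6]
opening: -0.0002
finger_force: 0.0
```

Call:
play_rows(increments=[{"linear": [-0.02,0.03,0],"rotation": [0,0,0]},{"linear": [-0.045,0.055,0],"rotation": [0,0,0]},{"linear": [-0.07,0.08,0],"rotation": [0,0,0]},{"linear": [-0.09,0.1,0],"rotation": [0,0,0]},{"linear": [-0.11,0.115,0],"rotation": [0,0,0]}])

```text
clock: 10.15
tcp_pos: [0.6214, 0.2533, 0.1806]
tool_rot: [-0.121, 0.993, 0.0, 0.001]
wrist_force: [-0.9, 0.2, -0.4]
opening: -0.0002
finger_force: 0.0
```

```bash
python3 - <<'E'
import h,cv2
from station import vision
h.show()
f=vision.grab_frame('top');cv2.imwrite('pics/t2.png',f['pixels'])
E
```

```text
t 10.15 tcp [0.6214 0.2533 0.1806] chest [-0.0022  0.2556  0.1806] F [-0.9  0.2 -0.4] open -0.0
axes in chest (cols x,y,z) [[-1.0, -0.003, 0.001], [-0.003, 1.0, 0.001], [-0.001, 0.001, -1.0]] q [ 0.31  0.35  1.33  0.    1.46 -1.5 ]
```

View pics/t2.png

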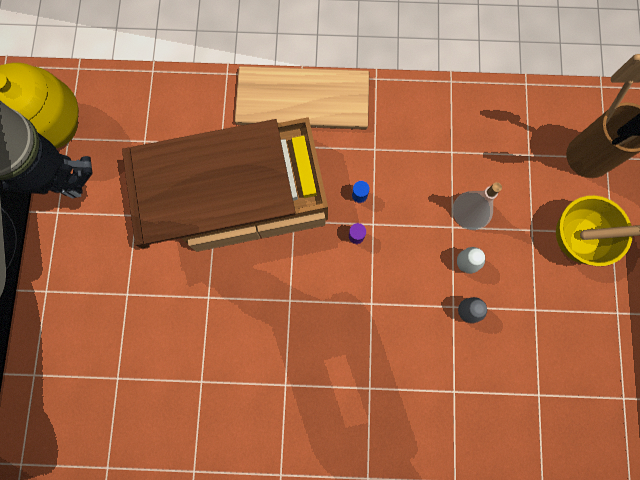

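Both drawer fronts are flush ((225,238) and (290,222)). The fingers are at (80,175), clear of the lid end at (128,200), and the yellow jar is well behind them. Next I descend and push the lid.

Call:
play_rows(increments=[{"linear": [0,0,0.02],"rotation": [0,0,0]},{"linear": [0,0,0.045],"rotation": [0,0,0]},{"linear": [0,0,0.07],"rotation": [0,0,0]},{"linear": [0,0,0.095],"rotation": [0,0,0]},{"linear": [0,-0.012,0.095],"rotation": [0,0,0]}])

```text
clock: 10.62
tcp_pos: [0.6195, 0.2393, 0.0789]
tool_rot: [-0.121, 0.993, -0.0, -0.004]
wrist_force: [-1.6, -0.9, -0.9]
opening: -0.0001
finger_force: 0.0
```

Call:
play_rows(increments=[{"linear": [0,-0.01,0],"rotation": [0,0,0]},{"linear": [0,-0.016,0],"rotation": [0,0,0]},{"linear": [0,-0.022,0],"rotation": [0,0,0]},{"linear": [0,-0.027,0],"rotation": [0,0,0]},{"linear": [0,-0.032,0],"rotation": [0,0,0]}])

```text
clock: 11.03
tcp_pos: [0.6328, 0.2077, 0.0877]
tool_rot: [-0.12, 0.993, 0.001, 0.002]
wrist_force: [0.2, 2.7, 0.6]
opening: -0.0
finger_force: 1.1
```

Call:
play_rows(increments=[{"linear": [0,-0.005,0],"rotation": [0,0,0]},{"linear": [0,-0.01,0],"rotation": [0,0,0]},{"linear": [0,-0.015,0],"rotation": [0,0,0]},{"linear": [0,-0.02,0],"rotation": [0,0,0]},{"linear": [0,-0.025,0],"rotation": [0,0,0]}])

```text
clock: 11.45
tcp_pos: [0.6372, 0.1832, 0.0853]
tool_rot: [-0.12, 0.993, 0.0, -0.0]
wrist_force: [-0.1, 2.6, 1.3]
opening: -0.0002
finger_force: 1.1
```

```bash
python3 h.py
```

```text
t 11.45 tcp [0.6372 0.1832 0.0853] chest [-0.0035  0.1838  0.0853] F [-0.1  2.6  1.3] open -0.0
axes in chest (cols x,y,z) [[-1.0, -0.001, -0.0], [-0.001, 1.0, 0.0], [0.0, 0.0, -1.0]] q [ 0.2   0.4   1.44  0.    1.3  -1.61]
```

Call:
play_rows(increments=[{"linear": [0,-0.004,0],"rotation": [0,0,0]},{"linear": [0,-0.008,0],"rotation": [0,0,0]},{"linear": [0,-0.012,0],"rotation": [0,0,0]},{"linear": [0,-0.015,0],"rotation": [0,0,0]},{"linear": [0,-0.018,0],"rotation": [0,0,0]}])

```text
clock: 11.87
tcp_pos: [0.6414, 0.1657, 0.0852]
tool_rot: [-0.12, 0.993, 0.0, -0.0]
wrist_force: [0.6, 1.8, 0.1]
opening: -0.0001
finger_force: 1.1
```

Call:
play_rows(increments=[{"linear": [0,-0.002,0],"rotation": [0,0,0]},{"linear": [0,-0.004,0],"rotation": [0,0,0]},{"linear": [0,-0.006,0],"rotation": [0,0,0]},{"linear": [0,-0.007,0],"rotation": [0,0,0]}])

```text
clock: 12.2
tcp_pos: [0.6431, 0.1591, 0.0852]
tool_rot: [-0.12, 0.993, -0.0, 0.0]
wrist_force: [0.8, 2.4, 0.1]
opening: 0.0001
finger_force: 1.0
```

```bash
python3 h.py
```

```text
t 12.2 tcp [0.6431 0.1591 0.0852] chest [-0.0035  0.1589  0.0852] F [0.8 2.4 0.1] open 0.0
axes in chest (cols x,y,z) [[-1.0, -0.001, 0.0], [-0.001, 1.0, -0.0], [-0.0, -0.0, -1.0]] q [ 0.17  0.4   1.44 -0.    1.3  -1.65]
```

Call:
play_rows(increments=[{"linear": [0,-0.001,0],"rotation": [0,0,0]},{"linear": [0,-0.002,0],"rotation": [0,0,0]},{"linear": [0,-0.003,0],"rotation": [0,0,0]},{"linear": [0,-0.004,0],"rotation": [0,0,0]}])

```text
clock: 12.53
tcp_pos: [0.6432, 0.1587, 0.0853]
tool_rot: [-0.12, 0.993, 0.002, -0.0]
wrist_force: [-3.0, 18.8, 1.7]
opening: -0.0003
finger_force: 9.4
```

Call:
play_rows(increments=[{"linear": [0,-0.001,0],"rotation": [0,0,0]},{"linear": [0,-0.002,0],"rotation": [0,0,0]},{"linear": [0,-0.003,0],"rotation": [0,0,0]}])

```text
clock: 12.78
tcp_pos: [0.6432, 0.1586, 0.0853]
tool_rot: [-0.121, 0.993, 0.004, -0.001]
wrist_force: [-6.4, 29.5, 1.1]
opening: 0.0
finger_force: 14.8
```

The lid is at its stop. I'll back away and look.

Call:
play_rows(increments=[{"linear": [0,0.015,0],"rotation": [0,0,0]},{"linear": [0,0.045,0],"rotation": [0,0,0]},{"linear": [0,0.075,0],"rotation": [0,0,0]},{"linear": [0,0.08,-0.03],"rotation": [0,0,0]},{"linear": [0,0.08,-0.065],"rotation": [0,0,0]}])

```text
clock: 13.2
tcp_pos: [0.6217, 0.2315, 0.1462]
tool_rot: [-0.121, 0.993, -0.001, -0.005]
wrist_force: [0.8, -0.9, 0.1]
opening: -0.0
finger_force: 0.0
```

Call:
play_rows(increments=[{"linear": [0,0.005,-0.03],"rotation": [0,0,0]},{"linear": [0,0.01,-0.05],"rotation": [0,0,0]},{"linear": [0,0.01,-0.05],"rotation": [0,0,0]},{"linear": [0,0.01,-0.05],"rotation": [0,0,0]}])

```text
clock: 13.53
tcp_pos: [0.6242, 0.2401, 0.2022]
tool_rot: [-0.12, 0.993, -0.0, 0.002]
wrist_force: [-0.4, -1.1, -0.3]
opening: 0.0002
finger_force: 0.0
```

```bash
python3 - <<'E'
import h,cv2
from station import vision
h.show()
f=vision.grab_frame('top');cv2.imwrite('pics/t3.png',cv2.resize(f['pixels'][90:330,40:500],None,fx=1.7,fy=1.7))
E
```

```text
t 13.5333 tcp [0.6242 0.2401 0.2022] chest [-0.0027  0.2421  0.2022] F [-0.4 -1.1 -0.3] open 0.0
axes in chest (cols x,y,z) [[-1.0, -0.001, 0.003], [-0.001, 1.0, -0.001], [-0.003, -0.001, -1.0]] q [ 0.29  0.33  1.32 -0.    1.5  -1.52]
```

View pics/t3.png

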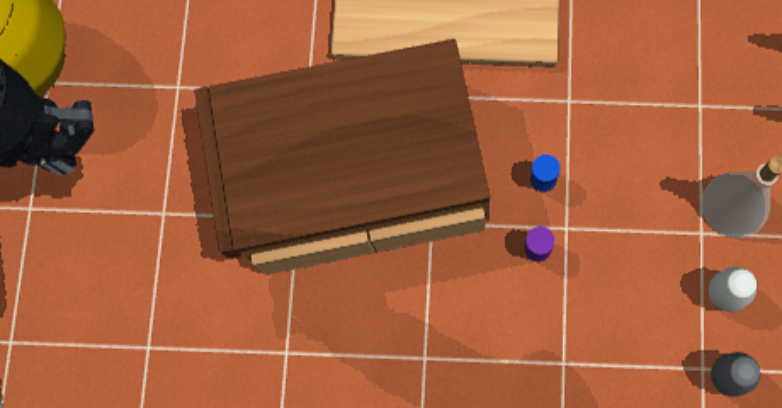

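The lid now covers the chest (right edge at (488,200)), both drawer fronts are flush ((310,248) and (427,225)), the gripper is clear, and everything else is where it was.

```bash
python3 -c "
from station import close_job
print(close_job())"
```

```text
the job is handed in; nothing more can be done
None
```

I pushed both drawers and the lid onto their stops (forces at most about 30 N), moved nothing else on the counter, and handed in the job at about 13.5 s; the tins are out of sight inside the shut drawers, so I couldn't check that they're still standing.

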